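Set the tweezers to the gauge gap

TASK

Move the upright gauge card from its rack into the slot of the metal gauge base, pushed fully home, and let go of it. Then pick up the sprung tweezers by their grip plates, hold them level just above the card's top edge without touching it, one tip over each of the two engraved lines, and squeeze until the tip gap equals the 16 mm spacing of the lines. Finish while still holding the tweezers steady there at that gap; leave the tape measure, the solder reel and the side cutters where they are.

Things in the scene. Friction and masses are not known exactly. Their poses are not given: they have to be found in the camera images.
- gauge_card: bare metal plate standing upright, loose, 8 mm thick (x), 80 mm long (y), 75 mm high (z), 130 g, lower edges rounded 4 mm; origin at the centre of its underside. Two dark engraved lines 2 mm wide cross its top edge at y = -8 and +8 mm, 18 mm down both faces. Same when turned round. It waits 15 mm deep in card_rack, underside 10 mm above the bench; pinch it across its thickness from above
- card_foot (a point): centre of the underside of gauge_card (its origin)
- card_top (a point): centre of the top edge of gauge_card, midway between the engraved lines, 75 mm above its underside; axes as the card
- card_rack: grey plastic block, fixed, 50 x 110 mm on a 70 x 130 x 4 mm foot plate, 25 mm high, with one upward slot 15 mm deep along its y; origin at the centre of its underside
- gauge_base: bare aluminium block, fixed, 60 x 120 x 35 mm (x, y, z), with one upward slot in the middle of its top: 10 mm wide (x), 84 mm long (y), 25 mm deep, with a 3 mm chamfer round the mouth. Origin at the centre of its underside. With the card fully home the card's underside is 10 mm above the bench and its top 85 mm
- slot (a point): centre of the slot's mouth, on the top face of gauge_base (35 mm above the bench); axes as the block
- tweezers: large bare-steel sprung tweezers, loose, 62 g, lying flat in the rest: two strips 12 mm high that spread sideways (y), hinged to a dark heel block (24 x 20 x 12 mm, centre x = -94 mm). Origin midway between the grip plates, at the underside; x to the tips (x = +50 mm), z up. Ribbed grip plates 32 mm long, 12 mm high, outside the strips at x = -16..+16 mm
- tip_left (a point): inner face of the end of the tweezers' left (+y) tip, at mid height (6 mm above the tweezers' underside). The distance between tip_left and tip_right is the tip gap
- tip_right (a point): the same for the right (-y) tip
- jaw_left (a joint): angle by which the left strip is squeezed, rad: 0 sprung open (tip gap 44 mm, width over the grip plates 44 mm, 3 N on each plate to start); 0.1 at tip gap 16 mm (plates parallel, 26.6 mm over them, 8 N); 0.157 shut (16.4 mm over them, 11.5 N). The gap changes 1.56 mm per mm of that width; released, it springs open
- jaw_right (a joint): the same for the right strip
- tweezer_rest: black plastic rest, fixed: foot plate 170 x 70 x 6 mm, rear block at x = -103..-77 mm with two cheeks beside the heel, front bar at x = 31..41 mm, 64 mm wide; the tweezers lie on both, 30 mm above the bench. Between these, beside and under the grip plates, all is free down to the foot plate. Origin on the bench below the tweezers' origin, same axes
- tape_green: green and yellow tape measure, 54 x 63 x 27 mm, loose bystander; origin at the centre of its underside
- solder_reel: small white reel, 54 mm across, 35 mm high, loose bystander; origin at the centre of its underside
- side_cutters: side cutters with red handles, 154 x 48 x 14 mm, loose bystander; origin at the centre of the underside

How it is judged:
By the outcome, as a careful person would: the job done as asked, in the order asked, and still so for the second after the job is handed in, while the arm keeps its last pose, push and grip.
It also fails if it takes over 64 s, if anything falls off the work surface, if the arm or the gripper's body presses on something with over 40 N, if the wrist force passes 120 N, or if a joint passes its speed limit or range.

ROBOT

A 6-joint arm with a two-finger parallel gripper is mounted at the origin on a cart in front of the work surface, level with it; the furniture and walls round the work are solid. World frame = base frame: x ahead of the robot, y to its left, z up, the work surface at z = 0. Lengths are in m, angles in rad, forces in N, time in s.
With the tool pointing down it reaches from about 0.35 to 0.85 m from the base axis. Payload 8.1 kg.
Tool frame: the origin (TCP) lies midway between the tips of the shut fingers; the grasp point (between the pads) lies 19 mm behind it (grasp_offset is the distance from the TCP to the grasp point, in m); z points along the fingers, y is the line along which they close (so a half turn about z gives the same grasp; the last joint's range is limited). The gripper opens to 93 mm and grips with 3 to 60 N. Pads are 15 mm wide; open, the fingers measure 128 mm over their backs; the gripper's body (75 mm by 188 mm) begins 65 mm behind the grasp point.
Start: joints at [1.07, 0.13, 1.488, -0, 1.523, -0.085], TCP at [0.242, 0.549, 0.219] pointing down, gripper open.
Joint ranges: [-2.96, 2.96], [-0.89, 2.26], [0.02, 2.5], [-1.34, 4.48], [0, 2.73], [-2.66, 2.66]. Speed limits (rad/s): [2.39, 2.39, 2.79, 3.14, 3.14, 3.14].

INTERFACE

Orientations are given as a unit quaternion [x, y, z, w].
In Python, from rig import * gives the robot as it stands.
- The arm moves only by the tool apply_moves, never from a script. Its argument "steps" is text: rows parted by semicolons, each of 7 numbers parted by spaces: the turn, a rotation vector about the tool's x, y, z in degrees, then the shift along the tool's x, y, z in cm, then the opening in per cent of the stroke, from 0 (shut) to 100 (fully open). A call has 1 to 12 rows; each row shifts and turns the commanded pose from where the row before left it, along the tool's axes as they then stand; what a row does not reach is not made up. A row lasts 1/12 s, in which the tool goes at most 41.7 mm and 7.16 degrees, less where a joint would pass 70% of its speed; a pose out of reach is approached as far as the arm can. A call is refused whole if a number of a shift passes 4.17 or a number of a turn 7.16, either way. A call with a gripper value outside its range is refused whole. The fingers move at their own pace and stop on an object; "newtons" is the grip in N (left out, the last holds). Time passes only in rows, so rows that do not move let the fingers close. It gives the time, the measured TCP pose, the force, the opening and the grip force at its end, in the units of the state.
- get_obs(): the state, without advancing time (a new reading comes with each control period).
- camera(name): name is "scene" or "top" or "wrist"; returns the picture (420x560x3 uint8, red, green, blue); there is no depth.
- calibration(name): a dict with "intrinsics" (3x3 intrinsics, pixels), "R" (3x3) and "t" (3): a world point X has camera coordinates R X + t. Camera axes: x right, y down, z forward; pixel columns grow to the right and rows downward; lengths in m; the calibration is good to about 2 mm. A picture is of the moment at which its call begins: read the wrist's pose just before it. calibration takes no time and is no camera call; for the wrist camera it gives the pose at the moment of the call.
- job_done(): hands the job in; it is judged then, once.
The state is a dict: "time": time; "joint_positions": joint angles; "dq": joint speeds; "joint_efforts": joint torques, N m; "ee_pos": TCP position; "tcp_rot": TCP orientation; "force": force on the tool from outside, world axes, zero at the start; "moment": the same for the moment, N m; "grip_width": finger opening in m; "finger_force": force on a finger pad.
Only numpy, scipy, OpenCV 4.12 (cv2) and the standard library are available. Lean on these libraries where they do the work, as an engineer would, in place of code of your own. Each camera call takes 0.05 s, during which the arm holds its last target. There are 200 camera calls.

## Working session

There is one attempt and no reset: what is moved stays moved. The work goes in short steps, Python scripts to look and compute and a tool call to move; the robot and the scene stay as the last step left them, time stands still between calls to the robot, and variables do not carry over. Pictures are saved under pics/ and viewed, at most 10 in all, crops included, and the job is handed in when it is done.

Besides the shell and the picture viewer there is one more tool, called after ">>>" by a JSON object that holds its "api" and its "payload", one argument or row to a line. apply_moves: Moves the arm, as the interface text tells. Its arguments: {"type":"object","properties":{"steps":{"type":"string"},"newtons":{"type":"number"}},"required":["steps"]}

```bash
mkdir -p pics; ls; python3 - <<'E'
from rig import *
import cv2
for n in("top","scene"):
    im=camera(n); cv2.imwrite(f"pics/{n}0.png",im[:,:,::-1]); c=calibration(n); print(n,c)
o=get_obs();print(o)
E
```

```text
pics
top {'intrinsics': array([[489.26808102,   0.        , 290.88553963],
       [  0.        , 489.26808102, 207.80824195],
       [  0.        ,   0.        ,   1.        ]]), 'R': array([[ 0.02631897, -0.99965193, -0.00182352],
       [-0.99191133, -0.0258885 , -0.12426461],
       [ 0.12417415,  0.00507929, -0.99224744]]), 't': array([-0.01071016,  0.57960404,  1.22027477])}
scene {'intrinsics': array([[483.21477728,   0.        , 274.5939428 ],
       [  0.        , 483.21477728, 205.91937335],
       [  0.        ,   0.        ,   1.        ]]), 'R': array([[ 0.84158671, -0.53994553,  0.01380723],
       [-0.31808241, -0.51611566, -0.79526612],
       [ 0.43652651,  0.66489356, -0.60610325]]), 't': array([-0.48547631,  0.26839312,  1.03339991])}
{'time': 0.1, 'joint_positions': array([ 1.06959880e+00,  1.31084021e-01,  1.48916779e+00, -1.64638508e-05,
        1.52303840e+00, -8.53783526e-02]), 'dq': array([-0.00106661, -0.0029884 , -0.0027912 , -0.00231006, -0.00074417,
        0.00040733]), 'joint_efforts': array([ 1.31084027e-03, -5.61338961e+01, -4.93096590e+01,  7.70162372e-02,
        2.91402993e-02,  4.60422962e-05]), 'ee_pos': array([0.24208242, 0.54841844, 0.21769476]), 'tcp_rot': array([ 2.06414490e-01,  9.78464275e-01, -8.14912685e-04, -2.37512258e-04]), 'force': array([ 0.30663337,  0.7836792 , -0.74317087]), 'moment': array([-0.01013784,  0.01592345,  0.02577998]), 'finger_force': 0.0, 'grip_width': 0.09314588276218021}
```

View pics/top0.png

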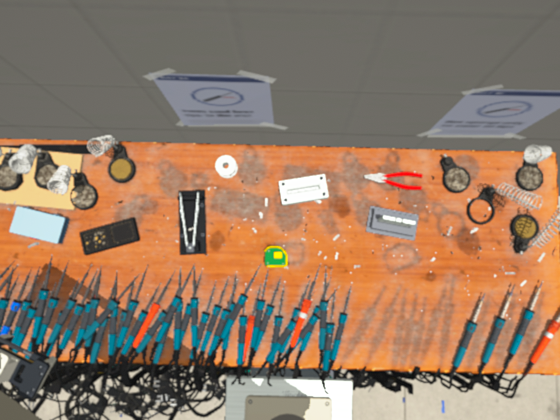

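View pics/scene0.png

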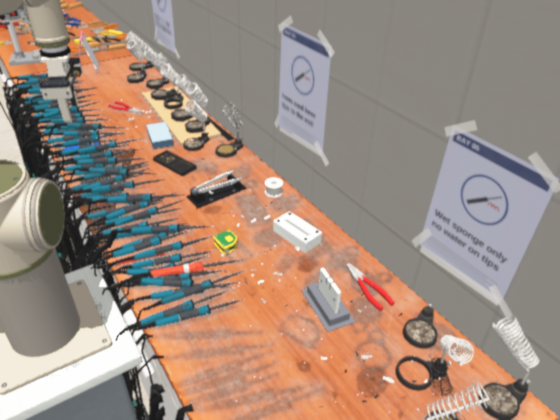

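The top view shows the gauge base at (303,189), the rack with the card at (392,222), the tweezers in their rest at (192,222), the reel at (226,166), the tape at (276,257) and the cutters at (393,180). The scene view agrees.

```bash
cat > h.py <<'E'
from rig import *
import cv2, numpy as np
from scipy.spatial.transform import Rotation as Rn
def ray(c,uv,z):
    "pixels (N,2) -> world points on plane z"
    uv=np.atleast_2d(np.asarray(uv,float)); K=c["intrinsics"];R=c["R"];C=-R.T@c["t"]
    d=np.c_[uv,np.ones(len(uv))]@np.linalg.inv(K).T@R
    return C+d*((z-C[2])/d[:,2])[:,None]
def proj(c,X):
    p=(np.atleast_2d(X)@c["R"].T+c["t"])@c["intrinsics"].T
    return p[:,:2]/p[:,2:]
def rectm(c,mask,z):
    "min-area rectangle of the biggest blob, on plane z: centre, sizes, long-axis angle deg"
    cs,_=cv2.findContours(mask.astype(np.uint8),cv2.RETR_EXTERNAL,cv2.CHAIN_APPROX_NONE)
    k=max(cs,key=cv2.contourArea)[:,0]
    P=ray(c,k,z)[:,:2]
    (x,y),(w,h),a=cv2.minAreaRect((P*1000).astype(np.float32))
    if w<h: w,h,a=h,w,a+90
    return np.round([x/1000,y/1000],4),np.round([w,h],1),round((a+90)%180-90,1)
def delta(goal,yaw=None):
    "shift (cm, tool axes) to bring TCP to goal; yaw = direction (deg) of tool y wanted"
    o=get_obs();R=Rn.from_quat(o["tcp_rot"]).as_matrix()
    print("t",round(o["time"],2),"tcp",o["ee_pos"].round(4),"f",o["force"].round(1),"w",round(o["grip_width"]*1000,1),"ff",round(o["finger_force"],1))
    print("cm tool",(R.T@(np.array(goal)-o["ee_pos"])*100).round(2),"tilt z",R[:,2].round(4))
    if yaw is not None:
        cur=np.degrees(np.arctan2(R[1,1],R[0,1])); d=(yaw-cur+90)%180-90
        print("tool y at",cur.round(2)," turn about tool z",(-d).round(2),"q6",np.degrees(o["joint_positions"][5]).round(0))
E
python3 - <<'E'
from h import *
im=cv2.cvtColor(cv2.imread("pics/top0.png"),cv2.COLOR_BGR2HSV); c=calibration("top")
def win(m,x0,x1,y0,y1):
    o=np.zeros(m.shape,np.uint8);o[y0:y1,x0:x1]=m[y0:y1,x0:x1];return o
S,V=im[...,1],im[...,2]
print("base",rectm(c,win((S<60)&(V>150),265,340,165,215),.035))
print("rackfoot",rectm(c,win((S<90)&(V<200),355,425,200,245),.004))
print("cardtop",rectm(c,win((S<60)&(V>190),375,425,205,235),.085))
print("rest",rectm(c,win((V<70),170,215,180,265),.006))
b=cv2.imread("pics/top0.png")
A=cv2.resize(b[180:265,160:225],None,fx=7,fy=7,interpolation=cv2.INTER_CUBIC)[:595,:400]
B=cv2.resize(b[200:250,360:430],None,fx=5.7,fy=5.9)
B2=cv2.resize(b[160:210,265:335],None,fx=5.7,fy=5.9)
o=np.zeros((600,800,3),np.uint8);o[:A.shape[0],:A.shape[1]]=A;o[:B.shape[0],400:400+B.shape[1]]=B;o[300:300+B2.shape[0],400:400+B2.shape[1]]=B2
cv2.imwrite("pics/m1.png",o)
E
```

```text
base (array([ 0.6261, -0.0268]), array([125.2,  75.5]), -81.3)
rackfoot (array([ 0.5519, -0.2605]), array([133.3,  71.9]), 80.9)
cardtop (array([ 0.5516, -0.2622]), array([80.9, 12.2]), 80.1)
rest (array([0.575, 0.267]), array([98.4, 39.4]), 11.6)
```

View pics/m1.png

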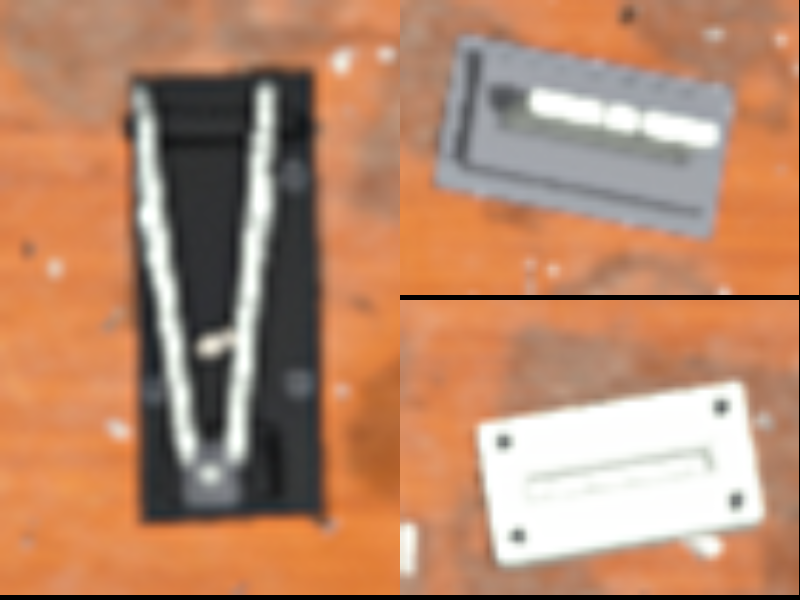

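The crops show the tweezers with tips far from the robot (+x), the card with two engraved gaps in its bright top, and the base slot. The sizes agree with those given. Next I move towards the card.

```bash
python3 - <<'E'
from h import *
delta([.555,-.20,.24],-9.7)
c=calibration("wrist");o=get_obs();R=Rn.from_quat(o["tcp_rot"]).as_matrix()
C=-c["R"].T@c["t"];print("cam in tool",R.T@(C-o["ee_pos"]),"axis in tool",R.T@c["R"][2],"right",R.T@c["R"][0]);print(c["intrinsics"])
E
```

```text
t 0.1 tcp [0.2421 0.5484 0.2177] f [ 0.3  0.8 -0.7] w 93.1 ff 0.0
cm tool [-58.86 -55.83  -2.14] tilt z [-8.0e-04 -1.5e-03 -1.0e+00]
tool y at 66.18  turn about tool z 75.88 q6 -5.0
cam in tool [ 0.08039084  0.00047355 -0.16555439] axis in tool [-0.28250175  0.00096616  0.9592663 ] right [-1.79361020e-04  9.99999422e-01 -1.06000803e-03]
[[370.44040475   0.         281.97442599]
 [  0.         370.44040475 207.39034463]
 [  0.           0.           1.        ]]
```

>>> {"api": "apply_moves", "payload": {
  "steps": "0 0 0 -2 -1.9 -0.2 100;0 0 0 -2.9 -2.75 -0.2 100;0 0 0 -2.9 -2.75 -0.2 100;0 0 0 -2.9 -2.75 -0.2 100;0 0 0 -2.9 -2.75 -0.2 100;0 0 0 -2.9 -2.75 -0.2 100;0 0 0 -2.9 -2.75 -0.2 100;0 0 0 -2.9 -2.75 -0.2 100;0 0 0 -2.9 -2.75 -0.2 100;0 0 0 -2.9 -2.75 -0.2 100;0 0 0 -2.9 -2.75 -0.2 100;0 0 0 -2.9 -2.75 0 100"
}}

```text
time: 1.1
ee_pos: [0.4229, 0.116, 0.2409]
tcp_rot: [0.206, 0.978, 0.0, 0.0]
force: [1.2, 0.5, -1.4]
grip_width: 0.0929
finger_force: 0.0
```

>>> {"api": "apply_moves", "payload": {
  "steps": "0 0 0 -2.9 -2.75 0 100;0 0 0 -2.9 -2.75 0 100;0 0 0 -2.9 -2.75 0 100;0 0 0 -2.9 -2.75 0 100;0 0 0 -2.9 -2.75 0 100;0 0 0 -2.9 -2.75 0 100;0 0 0 -2.9 -2.75 0 100;0 0 0 -2.9 -2.75 0 100;0 0 7 -2 -1.9 0 100;0 0 7 0 0 0 100;0 0 7 0 0 0 100;0 0 7 0 0 0 100"
}}

```text
time: 2.1
ee_pos: [0.5563, -0.2033, 0.2396]
tcp_rot: [0.44, 0.898, 0.0, -0.001]
force: [0.1, -0.3, -0.7]
grip_width: 0.0931
finger_force: 0.0
```

>>> {"api": "apply_moves", "payload": {
  "steps": "0 0 7 0 0 0 100;0 0 7 0 0 0 100;0 0 7 0 0 0 100;0 0 7 0 0 0 100;0 0 7 0 0 0 100;0 0 7 0 0 0 100;0 0 6 0 0 0 100;0 0 0 0 0 0 100;0 0 0 0 0 0 100"
}}

```text
time: 2.85
ee_pos: [0.5563, -0.2025, 0.2402]
tcp_rot: [0.764, 0.645, -0.0, -0.0]
force: [-0.1, 0.7, 0.2]
grip_width: 0.0931
finger_force: 0.0
```

```bash
python3 - <<'E'
from h import *
delta([.5516,-.2622,.24],-9.7)
c=calibration("wrist"); im=camera("wrist"); cv2.imwrite("pics/w1.png",im[:,:,::-1]); np.savez("w1.npz",**c)
for n,p in (("card",[.5516,-.2622,.085]),("base",[.626,-.027,.035])): print(n,proj(c,p).round())
E
```

```text
t 2.85 tcp [ 0.5563 -0.2025  0.2402] f [-0.1  0.7  0.2] w 93.1 ff 0.0
cm tool [-5.97  0.53  0.01] tilt z [-8.e-04  4.e-04 -1.e+00]
tool y at -9.63  turn about tool z 0.07 q6 -15.0
card [[289. 254.]]
base [[328. -26.]]
```

View pics/w1.png

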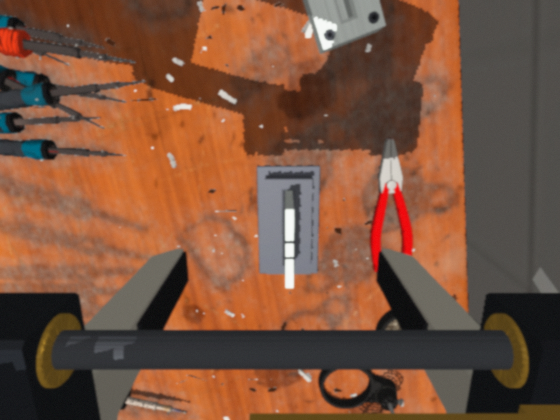

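The wrist view shows the card's bright top at about (289,207–289), the rack at (289,220), the cutters at right (390,200) clear of it, and the base's end at (345,25).

```bash
python3 - <<'E'
from h import *
c=dict(np.load("w1.npz")); im=cv2.cvtColor(cv2.imread("pics/w1.png"),cv2.COLOR_BGR2HSV);S,V=im[...,1],im[...,2]
m=np.zeros(V.shape,np.uint8); m[195:300,275:305]=((S<60)&(V>200))[195:300,275:305]
m=cv2.morphologyEx(m,cv2.MORPH_CLOSE,np.ones((7,3)))
r=rectm(c,m,.085);print(r)
delta([*r[0],.064],r[2]-90)
E
```

```text
(array([ 0.552 , -0.2583]), array([79.5,  7.7]), 80.5)
t 2.9 tcp [ 0.5564 -0.2025  0.2403] f [-0.1 -0.3  0.2] w 92.9 ff 0.0
cm tool [-5.58  0.51 17.63] tilt z [-6.e-04  3.e-04 -1.e+00]
tool y at -9.6  turn about tool z -0.1 q6 -15.0
```

>>> {"api": "apply_moves", "payload": {
  "steps": "0 0 0 -2.8 0.26 2 100;0 0 0 -2.8 0.25 3 100;0 0 0 0 0 4 80;0 0 0 0 0 4 60;0 0 0 0 0 3 50;0 0 0 0 0 1.4 45;0 0 0 0 0 1 45;0 0 0 0 0 0 45",
  "newtons": 25
}}

```text
time: 3.57
ee_pos: [0.5512, -0.258, 0.0551]
tcp_rot: [0.765, 0.645, -0.0, -0.001]
force: [-0.6, -0.2, 0.1]
grip_width: 0.0574
finger_force: 0.0
```

```bash
python3 - <<'E'
from h import *
delta([.552,-.2583,.056],-9.5)
E
```

```text
t 3.57 tcp [ 0.5512 -0.258   0.0551] f [-0.6 -0.2  0.1] w 57.4 ff 0.0
cm tool [-0.01  0.08 -0.09] tilt z [-0.0023  0.0013 -1.    ]
tool y at -9.74  turn about tool z -0.24 q6 -20.0
```

>>> {"api": "apply_moves", "payload": {
  "steps": "0 0 0 0 0 0 10;0 0 0 0 0 0 0;0 0 0 0 0 0 0;0 0 0 0 0 0 0;0 0 0 0 0 0 0;0 0 0 0 0 0 0",
  "newtons": 25
}}

```text
time: 4.07
ee_pos: [0.5525, -0.2588, 0.0574]
tcp_rot: [0.765, 0.644, 0.0, 0.001]
force: [-0.5, -0.3, 0.0]
grip_width: 0.0179
finger_force: 0.0
```

>>> {"api": "apply_moves", "payload": {
  "steps": "0 0 0 0 0 0 0;0 0 0 0 0 0 0;0 0 0 0 0 0 0;0 0 0 0 0 0 0"
}}

```text
time: 4.4
ee_pos: [0.5525, -0.2587, 0.0569]
tcp_rot: [0.765, 0.644, 0.0, 0.0]
force: [1.7, -0.1, -0.1]
grip_width: 0.0082
finger_force: 25.0
```

```bash
python3 - <<'E'
from h import *
delta([.6261,-.0268,.2],8.7)
E
```

```text
t 4.4 tcp [ 0.5525 -0.2587  0.0569] f [ 1.7 -0.1 -0.1] w 8.2 ff 25.0
cm tool [ 24.11   3.31 -14.31] tilt z [ 9.e-04 -3.e-04 -1.e+00]
tool y at -9.82  turn about tool z -18.52 q6 -20.0
```

>>> {"api": "apply_moves", "payload": {
  "steps": "0 0 0 0 0 -1 0;0 0 0 0 0 -2 0;0 0 0 0 0 -3 0;0 0 0 0 0 -3 0;0 0 0 1.6 0.6 -2.5 0;0 0 0 3.2 1.1 -2 0;0 0 0 3.4 1.2 -1 0;0 0 -4 3.4 1.2 0 0;0 0 -5 3.1 1.2 0 0;0 0 -5 1.7 0.7 0 0;0 0 -4.5 0 0 0 0;0 0 0 0 0 0 0"
}}

```text
time: 5.4
ee_pos: [0.6343, -0.1032, 0.2009]
tcp_rot: [0.649, 0.761, -0.001, -0.001]
force: [-0.1, -0.2, -1.4]
grip_width: 0.0075
finger_force: 25.0
```

>>> {"api": "apply_moves", "payload": {
  "steps": "0 0 0 0 0 0 0;0 0 0 0 0 0 0;0 0 0 0 0 0 0"
}}

```text
time: 5.65
ee_pos: [0.6341, -0.1057, 0.2015]
tcp_rot: [0.653, 0.758, -0.0, -0.0]
force: [-0.9, -0.2, -1.2]
grip_width: 0.0076
finger_force: 25.0
```

```bash
python3 - <<'E'
from h import *
delta([.6261,-.0268,.2],8.7)
c=calibration("wrist"); im=camera("wrist"); cv2.imwrite("pics/w2.png",im[:,:,::-1]); np.savez("w2.npz",**c)
E
```

```text
t 5.65 tcp [ 0.6341 -0.1057  0.2015] f [-0.9 -0.2 -1.2] w 7.6 ff 25.0
cm tool [7.92 0.37 0.15] tilt z [-5.e-04 -0.e+00 -1.e+00]
tool y at 8.49  turn about tool z -0.21 q6 -23.0
```

View pics/w2.png

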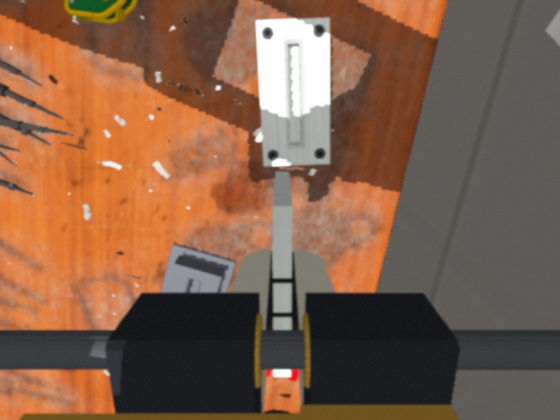

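The wrist view shows the base: screws near (267,33), (320,31), (273,155), (320,154), slot along col ~294, rows 42–145. The held card is at col 283, with its two engraved lines at rows ~283 and ~309.

```bash
python3 - <<'E'
from h import *
c=dict(np.load("w2.npz")); b=cv2.imread("pics/w2.png");g=cv2.cvtColor(b,cv2.COLOR_BGR2GRAY);S=cv2.cvtColor(b,cv2.COLOR_BGR2HSV)[...,1]
# screws
sc=[]
for x,y in((267,33),(320,31),(273,155),(320,154)):
    w=g[y-8:y+9,x-8:x+9].astype(float);k=np.clip(np.median(w)-30-w,0,None);yy,xx=np.mgrid[-8:9,-8:9]
    sc.append([x+(k*xx).sum()/k.sum(),y+(k*yy).sum()/k.sum()])
P=ray(c,sc,.035)[:,:2];print(np.round(sc,1).tolist(),P.round(4).tolist());print("centre",P.mean(0).round(4))
d=(P[0]+P[1]-P[2]-P[3])/2;print("long",np.linalg.norm(d).round(4),np.degrees(np.arctan2(d[1],d[0])).round(2)-90)
d=(P[1]+P[3]-P[0]-P[2])/2;print("short",np.linalg.norm(d).round(4),np.degrees(np.arctan2(d[1],d[0])).round(2))
for cols in((294,330),(286,304)): pass
m=np.zeros(g.shape,np.uint8);m[5:170,250:340]=(S<40)[5:170,250:340]&(g>110)[5:170,250:340]
m=cv2.morphologyEx(m,cv2.MORPH_OPEN,np.ones((9,9)));m=cv2.morphologyEx(m,cv2.MORPH_CLOSE,np.ones((25,25)))
print("block",rectm(c,m,.035))
# slot edges by rows
for r in(55,75,95,115,135): print(r,g[r,282:306].tolist())
print("line col",g[262:325,283].tolist())
for r in (272,297,315): print(r,g[r,266:300].tolist())
E
```

```text
[[267.2, 32.7], [319.0, 29.4], [272.3, 154.4], [319.6, 153.1]] [[0.6016, 0.0229], [0.6432, 0.0316], [0.6197, -0.0754], [0.6614, -0.068]]
centre [ 0.6315 -0.0222]
long 0.1006 10.409999999999997
short 0.0424 10.92
block (array([ 0.6303, -0.0235]), array([120.6,  65. ]), -81.5)
55 [254, 252, 245, 232, 221, 208, 194, 188, 197, 223, 244, 252, 254, 254, 254, 253, 245, 231, 234, 241, 245, 250, 253, 254]
75 [254, 253, 250, 241, 229, 220, 205, 191, 197, 230, 249, 253, 254, 254, 254, 254, 249, 236, 233, 239, 243, 249, 252, 253]
95 [254, 254, 253, 245, 229, 218, 208, 195, 185, 205, 241, 252, 253, 254, 254, 254, 253, 245, 235, 236, 237, 242, 249, 253]
115 [251, 253, 253, 250, 242, 228, 215, 202, 186, 178, 182, 201, 225, 238, 245, 248, 247, 239, 217, 190, 179, 180, 176, 171]
135 [174, 174, 171, 170, 161, 154, 151, 155, 161, 166, 171, 172, 171, 169, 166, 165, 167, 163, 149, 143, 146, 149, 154, 162]
line col [166, 165, 166, 165, 166, 165, 166, 165, 166, 166, 165, 166, 165, 165, 162, 143, 98, 47, 23, 31, 76, 126, 156, 164, 166, 167, 166, 166, 166, 166, 167, 168, 167, 168, 168, 168, 167, 167, 168, 166, 169, 169, 167, 167, 169, 167, 168, 167, 166, 153, 118, 64, 28, 34, 74, 127, 156, 167, 167, 168, 167, 168, 168]
272 [124, 122, 113, 88, 55, 55, 96, 136, 160, 165, 164, 164, 164, 164, 164, 165, 165, 165, 165, 167, 169, 167, 167, 161, 155, 123, 78, 43, 57, 91, 113, 122, 122, 123]
297 [115, 93, 58, 32, 22, 36, 74, 122, 155, 164, 165, 167, 165, 165, 164, 165, 167, 168, 169, 169, 169, 169, 167, 164, 150, 116, 65, 29, 23, 33, 61, 94, 115, 124]
315 [87, 50, 27, 20, 18, 20, 23, 27, 33, 32, 31, 34, 35, 34, 33, 34, 32, 34, 35, 35, 33, 33, 34, 34, 30, 27, 19, 19, 17, 18, 26, 51, 89, 115]
```

```bash
python3 - <<'E'
from h import *
c=dict(np.load("w2.npz")); o=get_obs();R=Rn.from_quat(o["tcp_rot"]).as_matrix()
for z in(.225,.229,.233):
    P=ray(c,[[282,280.2],[282,314.3]],z);print(z,np.linalg.norm(P[0]-P[1]).round(4),((P.mean(0)-o["ee_pos"])@R*1000).round(1))
delta([.6315,-.0222,.15],10.4)
b=cv2.imread("pics/w2.png");g=cv2.cvtColor(b,cv2.COLOR_BGR2GRAY);S=cv2.cvtColor(b,cv2.COLOR_BGR2HSV)[...,1].astype(float)
# long edges of the block: saturation step
for lo,hi,nm in((248,268,"L"),(322,340,"R")):
    pts=[]
    for r in range(25,160,3):
        gr=np.abs(np.diff(cv2.GaussianBlur(S[r:r+1],(5,1),0)[0,lo:hi]));k=gr**2;pts.append([lo+.5+(k*np.arange(len(k))).sum()/k.sum(),r])
    P=ray(c,pts,.035)[:,:2]*1000;l=cv2.fitLine(P.astype(np.float32),cv2.DIST_HUBER,0,.01,.01).ravel()
    print(nm,np.degrees(np.arctan(l[1]/l[0])).round(2),l[2:])
    n=np.array([l[1],-l[0]]);print("dist centre",(n@(np.array([631.5,-22.2])-l[2:])).round(1))
E
```

```text
0.225 0.0165 [ -2.   -1.1 -23.4]
0.229 0.016 [  0.3  -1.1 -27.4]
0.233 0.0155 [  2.6  -1.1 -31.4]
t 5.7 tcp [ 0.6342 -0.1057  0.2016] f [ 0.1  0.3 -0.9] w 7.8 ff 25.0
cm tool [8.29 0.97 5.16] tilt z [-3.e-04 -0.e+00 -1.e+00]
tool y at 8.52  turn about tool z -1.88 q6 -23.0
L -79.4 [598.42444  -14.298236]
dist centre -31.1
R -79.16 [660.1533     -7.7847605]
dist centre 30.9
```

>>> {"api": "apply_moves", "payload": {
  "steps": "0 0 0 2 0.25 1 0;0 0 0 3.1 0.35 2 0;0 0 0 2.2 0.3 3 0;0 0 -2.1 1 0.1 2 0;0 0 0 0 0 1.5 0;0 0 0 0 0 1 0;0 0 0 0 0 0 0;0 0 0 0 0 0 0;0 0 0 0 0 0 0"
}}

```text
time: 6.45
ee_pos: [0.6329, -0.0221, 0.0983]
tcp_rot: [0.638, 0.77, 0.001, 0.001]
force: [0.4, -0.5, -0.9]
grip_width: 0.0077
finger_force: 25.0
```

```bash
python3 - <<'E'
from h import *
delta([.6315,-.0222,.057],10.6)
c=calibration("wrist"); im=camera("wrist"); cv2.imwrite("pics/w3.png",im[:,:,::-1]); np.savez("w3.npz",**c)
cv2.imwrite("pics/w3c.png",cv2.resize(im[0:300,180:390,::-1],None,fx=2,fy=2))
E
```

```text
t 6.45 tcp [ 0.6329 -0.0221  0.0983] f [ 0.4 -0.5 -0.9] w 7.7 ff 25.0
cm tool [ 0.02 -0.15  4.13] tilt z [ 2.2e-03 -3.0e-04 -1.0e+00]
tool y at 10.69  turn about tool z 0.09 q6 -17.0
```

View pics/w3c.png

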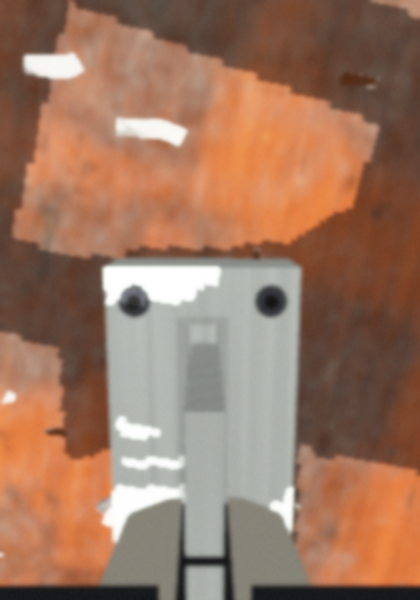

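The close view shows the slot mouth mid at crop x≈203.3, the screws' mid at 202, and the card's mid at 204. So it is aligned to within about 0.5 mm. The lengthwise check comes next.

```bash
python3 - <<'E'
from h import *
c=dict(np.load("w3.npz"));o=get_obs();R=Rn.from_quat(o["tcp_rot"]).as_matrix()
f=lambda uv,z:((ray(c,[uv],z)[0]-o["ee_pos"])@R*1000).round(1)
print("block end",f([281,133],.035),"slot mouth end",f([281.7,159.5],.035),"card lower end (40-ish)",f([282.2,172.5],.0525))
print("screws",f([246.5,150.5],.035),f([315.5,150.2],.035))
g=cv2.cvtColor(cv2.imread("pics/w3.png"),cv2.COLOR_BGR2GRAY)
print(g[120:182,282].tolist());print(g[165,262:302].tolist());print(g[190,262:302].tolist())
E
```

```text
block end [60.  -1.8 63.5] slot mouth end [43.9 -1.4 63.5] card lower end (40-ish) [39.1 -1.1 46. ]
screws [ 49.4 -23.   63.4] [49.6 19.4 63.5]
[133, 130, 120, 96, 81, 73, 71, 74, 92, 120, 135, 142, 164, 229, 252, 254, 255, 255, 254, 254, 254, 249, 232, 212, 199, 185, 177, 176, 177, 175, 176, 176, 177, 175, 174, 176, 174, 172, 166, 161, 159, 161, 168, 175, 177, 177, 176, 176, 175, 172, 169, 158, 147, 141, 141, 139, 138, 140, 138, 138, 137, 136]
[184, 182, 182, 181, 179, 176, 169, 162, 161, 160, 159, 158, 166, 177, 184, 184, 183, 182, 181, 178, 177, 177, 179, 184, 184, 178, 164, 157, 159, 161, 161, 165, 172, 176, 179, 179, 179, 178, 179, 181]
[183, 182, 181, 179, 179, 175, 168, 163, 160, 158, 155, 148, 139, 137, 138, 138, 138, 138, 140, 137, 139, 137, 139, 138, 138, 139, 138, 139, 144, 151, 157, 165, 170, 174, 176, 176, 176, 178, 177, 179]
```

>>> {"api": "apply_moves", "payload": {
  "steps": "0 0 0 0 -0.06 0.6 0;0 0 0 0 0 0.6 0;0 0 0 0 0 0.5 0;0 0 0 0 0 0.4 0;0 0 0 0 0 0.4 0;0 0 0 0 0 0 0"
}}

```text
time: 7.0
ee_pos: [0.6311, -0.0212, 0.0705]
tcp_rot: [0.638, 0.77, -0.0, -0.0]
force: [0.7, 0.2, -2.5]
grip_width: 0.008
finger_force: 25.0
```

>>> {"api": "apply_moves", "payload": {
  "steps": "0 0 0 0 0 0.4 0;0 0 0 0 0 0.4 0;0 0 0 0 0 0.4 0;0 0 0 0 0 0.2 0;0 0 0 0 0 0 0"
}}

```text
time: 7.42
ee_pos: [0.6312, -0.0213, 0.0572]
tcp_rot: [0.638, 0.77, -0.0, -0.0]
force: [1.2, 0.5, -2.7]
grip_width: 0.0078
finger_force: 25.0
```

>>> {"api": "apply_moves", "payload": {
  "steps": "0 0 0 0 0 0.1 0;0 0 0 0 0 0.1 0;0 0 0 0 0 0.1 0;0 0 0 0 0 0 0"
}}

```text
time: 7.75
ee_pos: [0.6316, -0.0213, 0.0568]
tcp_rot: [0.638, 0.77, 0.0, 0.0]
force: [-7.2, 1.7, 13.6]
grip_width: 0.0079
finger_force: 25.0
```

>>> {"api": "apply_moves", "payload": {
  "steps": "0 0 0 0 0 -0.1 0;0 0 0 0 0 0 40;0 0 0 0 0 0 40;0 0 0 0 0 0 40;0 0 0 0 0 -0.5 60;0 0 0 0 0 -2 100;0 0 0 0 0 -4 100;0 0 0 0 0 -4 100;0 0 0 0 0 -3 100;0 0 0 0 0 0 100;0 0 0 0 0 0 100"
}}

```text
time: 8.67
ee_pos: [0.6333, -0.0216, 0.1942]
tcp_rot: [0.638, 0.77, 0.002, 0.003]
force: [0.3, -0.7, -1.3]
grip_width: 0.07
finger_force: 0.0
```

```bash
python3 - <<'E'
from h import *
c=calibration("wrist"); im=camera("wrist"); cv2.imwrite("pics/w4.png",im[:,:,::-1]); np.savez("w4.npz",**c)
o=get_obs();print(o["ee_pos"]);print(proj(c,[.6315,-.0222,.085]))
delta([.575,.265,.24],95)
E
```

```text
[ 0.63181836 -0.0213976   0.19150302]
[[280.02776714 206.71316446]]
t 8.72 tcp [ 0.6318 -0.0214  0.1915] f [-0.   1.5 -1.3] w 74.1 ff 0.0
cm tool [29.19 -0.22 -4.87] tilt z [ 1.7e-03 -2.0e-04 -1.0e+00]
tool y at 10.78  turn about tool z -84.22 q6 -17.0
```

View pics/w4.png

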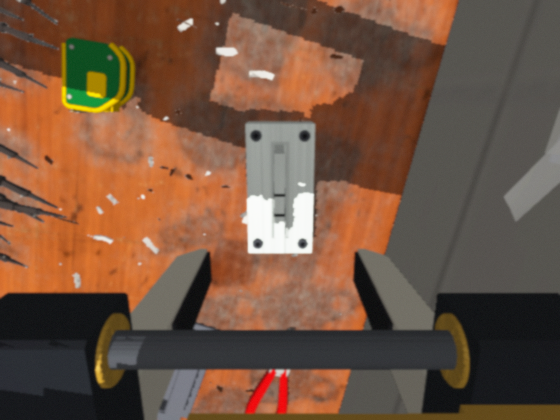

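The card stands in the slot, lines near (279,195) and (279,217). Next I measure those lines, then head to the tweezers.

```bash
python3 - <<'E'
from h import *
c=dict(np.load("w4.npz"));g=cv2.cvtColor(cv2.imread("pics/w4.png"),cv2.COLOR_BGR2GRAY)
print(g[185:235,279].tolist())
for r in (165,180): print(g[r,265:295].tolist())
t=calibration("top")
h=ray(t,[[190,247.9]],.042)[0];p=ray(t,[[180.3,192.9],[197.9,192.9]],.042);print(h,p,p.mean(0))
d=p.mean(0)-h;yaw=np.degrees(np.arctan2(d[1],d[0]));print(yaw,np.linalg.norm(d),np.linalg.norm(p[0]-p[1]))
o=p.mean(0)-d/np.linalg.norm(d)*.05;print(o)
delta([o[0],o[1],.2],yaw+90)
E
```

```text
[154, 151, 151, 152, 152, 152, 152, 148, 127, 80, 54, 91, 134, 150, 153, 152, 152, 149, 152, 151, 153, 153, 153, 153, 153, 152, 150, 148, 125, 76, 51, 89, 134, 151, 154, 159, 187, 224, 238, 247, 249, 250, 250, 250, 250, 250, 250, 249, 250, 249]
[159, 158, 157, 156, 153, 149, 140, 139, 138, 145, 149, 150, 151, 151, 150, 149, 152, 151, 149, 147, 138, 136, 135, 142, 145, 150, 151, 152, 154, 155]
[158, 157, 158, 156, 157, 149, 144, 136, 138, 145, 148, 149, 150, 151, 151, 151, 153, 154, 151, 148, 142, 138, 136, 139, 146, 152, 151, 153, 153, 155]
[0.47006652 0.25700297 0.042     ] [[0.61009813 0.28921628 0.042     ]
 [0.61127462 0.24404091 0.042     ]] [0.61068637 0.26662859 0.042     ]
3.9158669483570723 0.14094891049080308 0.04519068371342112
[0.5608031  0.26321402 0.042     ]
t 8.72 tcp [ 0.6318 -0.0214  0.1915] f [-0.   1.5 -1.3] w 74.1 ff 0.0
cm tool [29.29 -1.65 -0.87] tilt z [ 1.7e-03 -2.0e-04 -1.0e+00]
tool y at 10.78  turn about tool z -83.14 q6 -17.0
```

>>> {"api": "apply_moves", "payload": {
  "steps": "0 0 0 2.5 -0.15 -0.2 100;0 0 0 3.9 -0.2 -0.2 100;0 0 0 4 -0.25 -0.2 100;0 0 0 4 -0.25 -0.2 100;0 0 0 4 -0.2 0 100;0 0 0 4 -0.2 0 100;0 0 0 4 -0.2 0 100;0 0 -6 2.9 -0.2 0 100;0 0 -7 0 0 0 100;0 0 -7 0 0 0 100;0 0 -7 0 0 0 100;0 0 -7 0 0 0 100"
}}

```text
time: 9.72
ee_pos: [0.5588, 0.2633, 0.1957]
tcp_rot: [0.381, 0.924, -0.002, -0.002]
force: [0.2, -0.0, 0.0]
grip_width: 0.0934
finger_force: 0.0
```

>>> {"api": "apply_moves", "payload": {
  "steps": "0 0 -7 0 0 0 100;0 0 -7 0 0 0 100;0 0 -7 0 0 0 100;0 0 -7 0 0 0 100;0 0 -7 0 0 0 100;0 0 -7 0 0 0 100;0 0 -7 0 0 0 100;0 0 0 0 0 0 100;0 0 0 0 0 0 100"
}}

```text
time: 10.47
ee_pos: [0.5594, 0.263, 0.1965]
tcp_rot: [-0.031, 1.0, -0.001, -0.002]
force: [0.4, -0.2, -0.3]
grip_width: 0.0929
finger_force: 0.0
```

```bash
python3 - <<'E'
from h import *
c4=dict(np.load("w4.npz"));print("card top",ray(c4,[[279.5,195.1],[279.5,215.0]],.085).round(4).tolist())
delta([.5608,.2632,.2],93.9)
c=calibration("wrist"); im=camera("wrist"); cv2.imwrite("pics/w5.png",im[:,:,::-1]); np.savez("w5.npz",**c)
cv2.imwrite("pics/w5c.png",cv2.resize(im[30:330,90:470,::-1],None,fx=2,fy=2))
E
```

```text
card top [[0.6294, -0.0132, 0.085], [0.6323, -0.0289, 0.085]]
t 10.47 tcp [0.5594 0.263  0.1965] f [ 0.4 -0.2 -0.3] w 92.9 ff 0.0
cm tool [-0.14  0.01 -0.35] tilt z [-0.0031 -0.0012 -1.    ]
tool y at 93.55  turn about tool z -0.35 q6 -73.0
```

View pics/w5c.png

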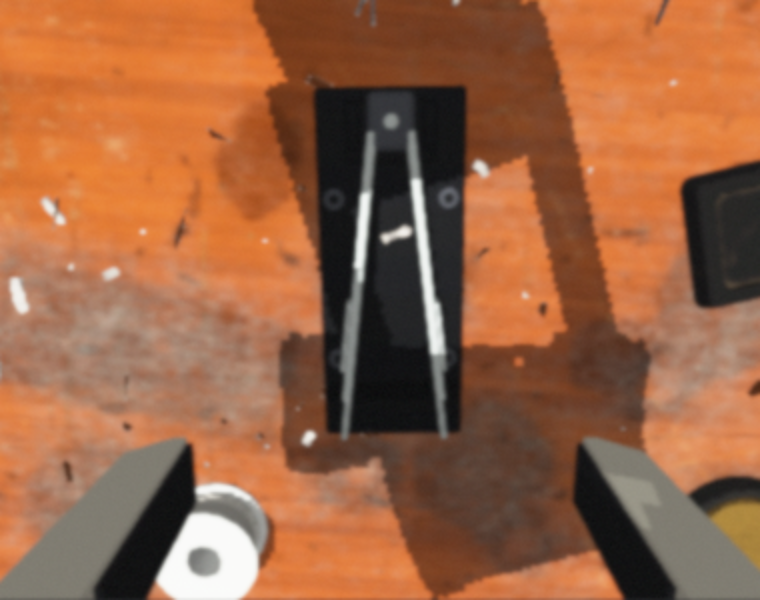

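The crop shows the heel's screw at full-image (285.5,90), the tip ends at (263,248.5) and (312,248.5), and the reel well ahead of the tips at (192,310), away from the fingers.

```bash
python3 - <<'E'
from h import *
c=dict(np.load("w5.npz"))
h=ray(c,[[285.5,90.3]],.042)[0];p=ray(c,[[263,248.5],[312,248.5]],.042);m=p.mean(0)
d=m-h;yaw=np.degrees(np.arctan2(d[1],d[0]));print(h,p,m,"yaw",yaw,"len(144)",np.linalg.norm(d),np.linalg.norm(p[0]-p[1]))
u=d/np.linalg.norm(d);o=(m-.05*u+h+.094*u)/2;print("origin",o)
delta([o[0],o[1],.018],yaw+90)
g=cv2.cvtColor(cv2.imread("pics/w5.png"),cv2.COLOR_BGR2GRAY)
for r in(130,150,170,190,210,230,240):print(r,[int(i) for i in 240+np.where(g[r,240:330]>90)[0]][::1])
E
```

```text
[0.47262952 0.26189339 0.042     ] [[0.6140926  0.25003416 0.042     ]
 [0.61128104 0.29556424 0.042     ]] [0.61268682 0.2727992  0.042     ] yaw 4.452456934383963 len(144) 0.14048125452017643 0.045616807228572746
origin [0.56459178 0.2690542  0.042     ]
t 10.52 tcp [0.5596 0.2631 0.197 ] f [ 0.1 -0.6  1.1] w 93.1 ff 0.0
cm tool [-0.58  0.57 17.9 ] tilt z [-2.4e-03 -9.0e-04 -1.0e+00]
tool y at 93.52  turn about tool z -0.93 q6 -73.0
130 [269, 270, 271, 272, 273, 274, 275, 296, 297, 298, 299, 300, 301, 302, 310, 311, 317, 322, 323, 324, 325, 326, 327, 328, 329]
150 [240, 241, 242, 243, 244, 245, 246, 267, 268, 269, 270, 271, 272, 273, 280, 281, 282, 283, 284, 285, 286, 298, 299, 300, 301, 302, 303, 304, 322, 323, 324, 325, 326, 327, 328, 329]
170 [240, 241, 242, 243, 244, 245, 246, 247, 248, 249, 250, 267, 268, 269, 270, 271, 300, 301, 302, 303, 304, 305, 306, 322, 323, 324, 325, 326, 327, 328, 329]
190 [240, 241, 242, 243, 244, 245, 246, 247, 248, 249, 250, 263, 264, 265, 266, 267, 268, 269, 303, 304, 305, 306, 307, 308, 309, 310, 311, 321, 322, 323, 324, 325, 326, 327, 328, 329]
210 [261, 262, 263, 264, 265, 266, 267, 306, 307, 308, 309, 310, 311, 312]
230 [262, 263, 264, 265, 308, 309, 310, 311]
240 [261, 262, 263, 309, 310, 311]
```

>>> {"api": "apply_moves", "payload": {
  "steps": "0 0 -0.9 -0.1 0.3 2 100;0 0 0 0 0.25 3.5 100;0 0 0 0 0 4 100;0 0 0 0 0 4 85;0 0 0 0 0 2.5 75;0 0 0 0 0 1.2 75;0 0 0 0 0 0.6 75;0 0 0 0 0 0 60;0 0 0 0 0 0 60",
  "newtons": 25
}}

```text
time: 11.27
ee_pos: [0.5622, 0.2694, 0.0224]
tcp_rot: [-0.04, 0.999, 0.0, 0.001]
force: [0.8, -0.2, 0.2]
grip_width: 0.0611
finger_force: 0.0
```

```bash
python3 - <<'E'
from h import *
delta([.560,.2689,.018],94.5)
c=calibration("wrist"); im=camera("wrist"); cv2.imwrite("pics/w6.png",im[:,:,::-1])
E
```

```text
t 11.27 tcp [0.5622 0.2694 0.0224] f [ 0.8 -0.2  0.2] w 61.1 ff 0.0
cm tool [ 0.23 -0.04  0.44] tilt z [ 2.2e-03  9.0e-04 -1.0e+00]
tool y at 94.62  turn about tool z 0.12 q6 -74.0
```

View pics/w6.png

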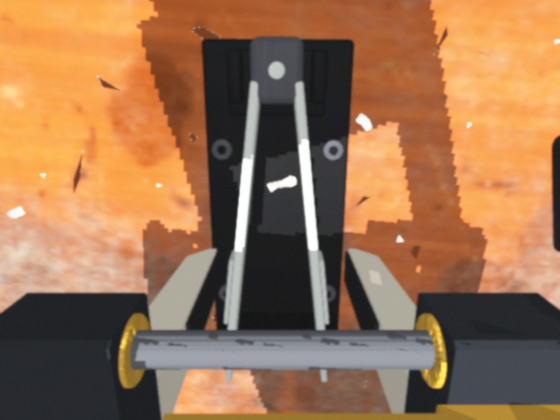

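The view shows the tweezers between the open fingers, heel screw at (277,70) and grip plates from row ~250. The tweezers' midline is at col ~277, against ~282 for the fingers, so I shift by about −1.7 mm.

```bash
python3 - <<'E'
from h import *
c=calibration("wrist");o=get_obs();R=Rn.from_quat(o["tcp_rot"]).as_matrix()
g=cv2.cvtColor(cv2.imread("pics/w6.png"),cv2.COLOR_BGR2GRAY)
for uv in([277,70],[235,250],[318,250],[229.5,378],[324,378]):print(uv,((ray(c,[uv],.042)[0]-o["ee_pos"])@R*1000).round(1))
E
```

```text
[277, 70] [ 90.   -0.6 -19.2]
[235, 250] [ 17.7 -18.8 -19. ]
[318, 250] [ 17.7  16.7 -18.9]
[229.5, 378] [-48.4 -23.8 -18.7]
[324, 378] [-48.5  21.4 -18.7]
```

>>> {"api": "apply_moves", "payload": {
  "steps": "0 0 0 0 -0.15 0.25 60;0 0 0 0 0 0.15 60;0 0 0 0 0 0 60;0 0 0 0 0 0 60"
}}

```text
time: 11.65
ee_pos: [0.5613, 0.2675, 0.0171]
tcp_rot: [-0.041, 0.999, 0.0, 0.0]
force: [0.0, -0.8, -0.0]
grip_width: 0.0561
finger_force: 0.0
```

>>> {"api": "apply_moves", "payload": {
  "steps": "0 0 0 0.4 0 0 60;0 0 0 0 0 0 50;0 0 0 0 0 0 45;0 0 0 0 0 0 40;0 0 0 0 0 0 36;0 0 0 0 0 0 32;0 0 0 0 0 0 30;0 0 0 0 0 0 29;0 0 0 0 0 0 28.5;0 0 0 0 0 0 28.5;0 0 0 0 0 0 28.5",
  "newtons": 25
}}

```text
time: 12.57
ee_pos: [0.5571, 0.2671, 0.0166]
tcp_rot: [-0.041, 0.999, -0.0, 0.0]
force: [0.4, 0.7, 1.2]
grip_width: 0.0268
finger_force: 8.6
```

```bash
python3 - <<'E'
from h import *
delta([.57,.2675,.13],94.5)
E
```

```text
t 12.57 tcp [0.5571 0.2671 0.0166] f [0.4 0.7 1.2] w 26.8 ff 8.6
cm tool [ -1.29  -0.07 -11.34] tilt z [ 0. -0. -1.]
tool y at 94.68  turn about tool z 0.18 q6 -74.0
```

>>> {"api": "apply_moves", "payload": {
  "steps": "0 0 0 0 0 -0.3 28.5;0 0 0 0 0 -0.6 28.5;0 0 0 0 0 -1 28.5;0 0 0 0 0 -1.5 28.5;0 0 0 0 0 -2 28.5;0 0 0 0 0 -2 28.5;0 0 0 0 0 -2 28.5;0 0 0 0 0 -1.4 28.5;0 0 0 0 0 -0.8 28.5;0 0 0 0 0 -0.4 28.5;0 0 0 0 0 0 28.5"
}}

```text
time: 13.48
ee_pos: [0.5575, 0.2673, 0.1376]
tcp_rot: [-0.041, 0.999, 0.0, 0.001]
force: [0.7, -0.6, -1.6]
grip_width: 0.0268
finger_force: 8.5
```

>>> {"api": "apply_moves", "payload": {
  "steps": "0 0 0 0 -0.5 0 28.5;0 0 0 0 -1.2 0 28.5;0 0 0 0.1 -2 0 28.5;0 0 0 0 -2.6 0 28.5;0 0 0 0.1 -3 0 28.5;0 0 0 0 -3 0 28.5;0 0 0 0.1 -3 0 28.5;0 0 0 0 -3 0 28.5;0 0 0 0 -3 0 28.5;0 0 -1 0 -2.6 0 28.5;0 0 -1.5 0 -2.2 0 28.5;0 0 -1.5 0 -1.7 0 28.5"
}}

```text
time: 14.48
ee_pos: [0.5766, -0.0131, 0.1352]
tcp_rot: [-0.075, 0.997, -0.0, -0.001]
force: [-0.1, 0.1, -0.2]
grip_width: 0.0268
finger_force: 8.5
```

>>> {"api": "apply_moves", "payload": {
  "steps": "0 0 -1.2 0 -1.2 0 28.5;0 0 -0.6 0 -0.7 0 28.5;0 0 0 0 -0.2 0 28.5;0 0 0 0 0 0 28.5;0 0 0 0 0 0 28.5;0 0 0 0 0 0 28.5"
}}

```text
time: 14.98
ee_pos: [0.581, -0.0301, 0.1364]
tcp_rot: [-0.092, 0.996, 0.0, -0.0]
force: [-0.1, 0.1, -0.9]
grip_width: 0.0266
finger_force: 8.5
```

```bash
python3 - <<'E'
from h import *
delta([.5785,-.0311,.0756],100.5)
c=calibration("wrist"); im=camera("wrist"); cv2.imwrite("pics/w7.png",im[:,:,::-1]); np.savez("w7.npz",**c)
im=camera("scene"); cv2.imwrite("pics/s7.png",im[:,:,::-1])
s=calibration("scene");print(proj(s,[.6316,-.0213,.1]))
E
```

```text
t 14.98 tcp [ 0.581  -0.0301  0.1364] f [-0.1  0.1 -0.9] w 26.6 ff 8.5
cm tool [ 0.27 -0.06  6.08] tilt z [-4.e-04  2.e-04 -1.e+00]
tool y at 100.5  turn about tool z 0.0 q6 -109.0
[[297.67206938 205.5118142 ]]
```

View pics/w7.png

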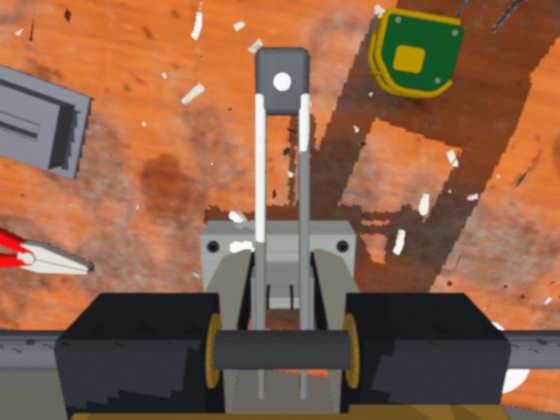

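The view shows the tweezers held: heel screw at (282,82), strips at cols 262 and 304 parallel and centred, tips ending near row 400. I've used my ten views, so from here I check numerically.

```bash
python3 - <<'E'
from h import *
c=dict(np.load("w7.npz"));o=get_obs();R=Rn.from_quat(o["tcp_rot"]).as_matrix()
b=cv2.imread("pics/w7.png");g=cv2.cvtColor(b,cv2.COLOR_BGR2GRAY)
k=(g[60:105,265:300]>200).astype(np.uint8);n,l,s,ce=cv2.connectedComponentsWithStats(k);print("screw",[(s[i][4],(ce[i]+[265,60]).round(1).tolist()) for i in range(1,n) if s[i][4]>20])
for x in(260,262,264,302,304,306):print(x,g[372:412,x].tolist())
for r in(300,378,385,392,397):print(r,g[r,252:316].tolist())
P=lambda q:proj(c,o["ee_pos"]+R@np.array(q)/1000).round(1)[0]
for th in(-4,-2,0,2,4):
    t=np.radians(th)
    f=lambda x,z:P([x*np.cos(t)-z*np.sin(t),0,-19+x*np.sin(t)+z*np.cos(t)])
    print(th,"heel",f(90,-6),"tip",f(-54,-6),"tipdn",f(-54,6))
E
```

```text
screw [(np.int32(236), [281.8, 81.2])]
260 [127, 127, 127, 128, 128, 127, 127, 126, 127, 128, 127, 128, 128, 128, 126, 128, 129, 128, 130, 128, 128, 129, 127, 128, 130, 128, 123, 113, 100, 96, 102, 100, 101, 102, 100, 102, 100, 100, 100, 100]
262 [125, 122, 125, 125, 124, 124, 125, 125, 123, 123, 124, 124, 123, 124, 124, 125, 125, 125, 123, 125, 124, 126, 125, 125, 123, 123, 122, 112, 98, 97, 99, 99, 102, 101, 99, 99, 100, 100, 100, 100]
264 [101, 101, 101, 101, 101, 101, 100, 100, 101, 98, 101, 99, 100, 100, 100, 99, 98, 98, 99, 97, 102, 106, 110, 109, 110, 109, 107, 103, 100, 101, 102, 102, 100, 100, 101, 102, 102, 100, 99, 99]
302 [128, 126, 127, 129, 127, 126, 128, 126, 126, 126, 125, 126, 126, 128, 126, 127, 126, 125, 126, 127, 129, 127, 129, 128, 128, 128, 125, 114, 98, 96, 100, 101, 101, 102, 102, 101, 102, 101, 99, 101]
304 [128, 126, 127, 126, 126, 125, 127, 124, 125, 126, 126, 124, 125, 126, 125, 127, 127, 125, 126, 125, 127, 125, 128, 127, 124, 128, 123, 114, 101, 97, 101, 99, 101, 101, 102, 100, 101, 100, 101, 99]
306 [125, 121, 118, 116, 112, 109, 112, 113, 112, 112, 111
[... 1322 characters left out ...]
5, 111, 122, 129, 129, 127, 120, 112, 103, 101, 99, 101, 101, 99, 100, 100, 101]
397 [101, 99, 101, 100, 102, 105, 113, 123, 128, 127, 123, 117, 109, 103, 102, 100, 100, 101, 100, 101, 101, 102, 102, 101, 100, 101, 100, 102, 100, 99, 100, 102, 101, 101, 100, 100, 102, 100, 101, 101, 100, 101, 102, 101, 100, 100, 100, 105, 111, 121, 128, 129, 128, 120, 110, 104, 101, 100, 101, 100, 101, 101, 102, 102]
-4 heel [277.8  69.3] tip [279.2 392.3] tipdn [279.3 372.9]
-2 heel [277.9  68.9] tip [279.1 395.2] tipdn [279.3 376.1]
0 heel [278.   68.7] tip [279.1 398. ] tipdn [279.3 379.2]
2 heel [278.   68.9] tip [279.1 400.7] tipdn [279.2 382.3]
4 heel [278.1  69.5] tip [279.1 403.4] tipdn [279.2 385.4]
```

```bash
python3 - <<'E'
from h import *
c=dict(np.load("w7.npz"));o=get_obs();R=Rn.from_quat(o["tcp_rot"]).as_matrix()
P=lambda q:proj(c,o["ee_pos"]+R@np.array(q)/1000).round(1)[0]
for th in(-2,0,2):
  for dx in (-2,0,2):
    t=np.radians(th)
    f=lambda x,z:P([dx+x*np.cos(t)-z*np.sin(t),0,-19+x*np.sin(t)+z*np.cos(t)])
    print(th,dx,"heel",f(86,-6.4)[1],"tip",f(-52.4,-6.4)[1])
# scene view: side outline of tweezers: heel and tip
s=calibration("scene");T=lambda a:o["ee_pos"]+R@np.array(a)/1000
h,t=T([90,0,-19]),T([-54,0,-19]);print(proj(s,[h,t]).round(1).tolist())
g=cv2.imread("pics/s7.png")
x0,x1,y0,y1=225,330,165,250
gg=cv2.cvtColor(g,cv2.COLOR_BGR2HSV)
# dark heel blob
k=((gg[...,2]<80)).astype(np.uint8);hp=proj(s,h)[0].astype(int);w=gg[hp[1]-10:hp[1]+11,hp[0]-12:hp[0]+13,2];print(hp);print("\n".join(" ".join("%3d"%v for v in r) for r in w))
tp=proj(s,t)[0].astype(int);w=gg[tp[1]-10:tp[1]+11,tp[0]-14:tp[0]+15,1];print(tp);print("\n".join(" ".join("%3d"%v for v in r) for r in w))
E
```

```text
-2 -2 heel 87.0 tip 396.6
-2 0 heel 81.0 tip 393.2
-2 2 heel 75.0 tip 389.7
0 -2 heel 86.4 tip 399.4
0 0 heel 80.6 tip 395.8
0 2 heel 74.6 tip 392.3
2 -2 heel 86.2 tip 402.0
2 0 heel 80.4 tip 398.5
2 2 heel 74.6 tip 394.9
[[255.8, 211.0], [299.2, 187.2]]
[255 211]
186 187 189 192 190 188 187 187 190 192 191 189 188 189 192 198 204 213 220 222 221 211 192 179 165
187 189 188 188 188 187 186 183 185 188 189 191 191 192 192 193 198 210 223 220 202 184 167 160 156
190 191 190 189 188 188 188 186 185 185 187 190 192 193 192 193 199 217 237 231 196 170 159 156 160
192 193 193 192 190 190 192 191 189 187 186 189 192 196 199 201 213 225 234 224 189 169 162 162 186
194 194 193 192 191 193 195 194 194 191 189 187 190 200 212 219 215 212 205 189 173 171 176 189 226
199 198 195 192 192 196 199 197 195 193 190 184 183 197 207 202 183 170 168 167 169 184 205 229 241
202 201 198 195 195 198 201 199 193 189 184 169 166 185 191 169 147 140 150 168 182 207 225 232 229
202 201 199 198 199 200 199 196 185 170 160 146 153 195 209 176 144 141 163 194 212 216 215 205 190
199 199 198 198 201 201 197 187 168
[... 3010 characters left out ...]
  18
 18  22  23  23  25  23  22  22  22  19  12   8  14  20  22  22  23  21  21  22  21  20  19  19  16  18  18  18  16
 18  23  23  25  23  22  21  22  22  18   9  10  17  22  21  23  27  23  21  20  18  16  18  18  18  16  18  16  18
 23  25  25  24  23  22  22  22  22  19  17  32  47  43  33  35  50  42  28  18  18  16  16  18  18  18  18  16  14
 41  29  25  23  24  23  22  22  23  23  38  65  81  80  67  68  92  92  58  26  18  18  18  19  19  20  18  18  16
 42  29  25  24  24  23  22  22  25  36  62  89 100 104 102 109 129 131 105  62  31  20  18  19  19  20  18  18  16
 30  25  23  24  24  23  22  22  29  51  78  97 104 107 113 121 135 141 135 113  83  45  23  19  18  18  18  16  16
```

```bash
python3 - <<'E'
from h import *
g=cv2.cvtColor(cv2.imread("pics/w6.png"),cv2.COLOR_BGR2GRAY)
for x in(228,229,230,231,322,323,324,325):print(x,g[366:392,x].tolist())
k=(g[50:95,262:292]>200).astype(np.uint8);n,l,s,ce=cv2.connectedComponentsWithStats(k);print("screw",[(s[i][4],(ce[i]+[262,50]).round(1).tolist()) for i in range(1,n)])
# heel block outline rows in both (col at centre)
print(g[25:120,277].tolist());g7=cv2.cvtColor(cv2.imread("pics/w7.png"),cv2.COLOR_BGR2GRAY);print(g7[35:130,282].tolist())
print(g[85,235:320].tolist());print(g7[95,240:325].tolist())
E
```

```text
228 [140, 122, 110, 131, 165, 179, 178, 179, 178, 179, 180, 179, 179, 178, 177, 179, 181, 182, 186, 189, 190, 187, 182, 180, 180, 181]
229 [142, 127, 111, 132, 164, 177, 178, 177, 176, 176, 175, 176, 175, 174, 175, 176, 180, 183, 187, 188, 189, 188, 180, 180, 181, 181]
230 [143, 128, 112, 128, 158, 169, 169, 170, 171, 170, 170, 173, 171, 173, 173, 177, 180, 183, 187, 190, 193, 188, 182, 181, 181, 183]
231 [144, 127, 110, 122, 151, 162, 164, 163, 168, 170, 170, 173, 174, 178, 178, 180, 184, 185, 188, 192, 192, 189, 185, 183, 183, 181]
322 [144, 128, 114, 131, 163, 174, 176, 176, 176, 175, 173, 173, 170, 168, 161, 142, 115, 100, 100, 100, 98, 96, 96, 98, 100, 98]
323 [146, 129, 114, 132, 164, 176, 178, 178, 178, 179, 180, 179, 178, 177, 171, 152, 121, 100, 100, 99, 97, 96, 98, 98, 97, 99]
324 [144, 128, 111, 130, 159, 173, 175, 177, 178, 178, 176, 175, 179, 178, 171, 155, 123, 104, 99, 99, 97, 97, 98, 98, 98, 97]
325 [144, 129, 110, 124, 150, 163, 163, 167, 165, 167, 168, 169, 169, 170, 164, 149, 120, 104, 100, 98, 99, 97, 96, 97, 97, 96]
screw [(np.int32(1), [272.0, 67.0])]
[113, 115,
[... 951 characters left out ...]
 194, 184, 156, 115, 86, 78, 77, 79, 79, 81, 81, 78, 79, 78, 77, 78, 79, 78, 75, 80, 78, 76, 79, 77, 78, 78, 78, 78, 77, 77, 78, 76, 77, 78, 78, 76, 77, 78, 82, 108, 152, 184, 194, 195, 193, 191, 187, 169, 130, 76, 41, 32, 32, 32, 30, 26, 24, 27, 27, 29, 29, 31, 31, 30, 31]
[145, 146, 144, 145, 146, 146, 144, 146, 145, 144, 142, 144, 143, 144, 157, 188, 220, 234, 238, 237, 233, 221, 187, 144, 118, 110, 109, 110, 111, 114, 113, 111, 107, 107, 108, 108, 109, 108, 107, 107, 108, 107, 106, 108, 107, 107, 108, 108, 107, 105, 104, 105, 106, 105, 105, 104, 106, 105, 104, 109, 129, 176, 217, 233, 236, 235, 233, 223, 200, 171, 152, 141, 140, 139, 140, 141, 142, 146, 150, 152, 155, 152, 150, 149, 147]
```

>>> {"api": "apply_moves", "payload": {
  "steps": "0 0 0 0.15 -0.05 0.4 28.5;0 0 0 0.15 0 0.8 28.5;0 0 0 0 0 1 28.5;0 0 0 0 0 1 28.5;0 0 0 0 0 0.8 28.5;0 0 0 0 0 0.5 28.5;0 0 0 0 0 0.3 28.5;0 0 0 0 0 0 28.5;0 0 0 0 0 0 28.5"
}}

```text
time: 15.83
ee_pos: [0.5785, -0.0319, 0.0886]
tcp_rot: [-0.091, 0.996, 0.0, -0.0]
force: [0.3, -1.0, -0.3]
grip_width: 0.0268
finger_force: 8.5
```

```bash
python3 - <<'E'
from h import *
for i in range(3): delta([.5780,-.0311,.0755],100.5); c=calibration("wrist"); im=camera("wrist")
cv2.imwrite("pics/w8.png",im[:,:,::-1]); np.savez("w8.npz",**c)
g=cv2.cvtColor(im,cv2.COLOR_RGB2GRAY)
print(proj(c,[[.6294,-.0132,.085],[.6323,-.0289,.085],[.6316,-.0212,.085]]).round(1).tolist())
for r in range(374,412,3):print(r,g[r,248:320:1].tolist())
E
```

```text
t 15.83 tcp [ 0.5785 -0.0319  0.0886] f [ 0.3 -1.  -0.3] w 26.8 ff 8.5
cm tool [0.03 0.08 1.31] tilt z [-1.e-04  0.e+00 -1.e+00]
tool y at 100.48  turn about tool z -0.02 q6 -109.0
t 15.88 tcp [ 0.5787 -0.0319  0.089 ] f [-0.   0.1 -1.2] w 26.9 ff 8.5
cm tool [0.06 0.09 1.35] tilt z [ 6.e-04 -1.e-04 -1.e+00]
tool y at 100.48  turn about tool z -0.02 q6 -109.0
t 15.93 tcp [ 0.5789 -0.0319  0.0892] f [-0.   0.1 -0.6] w 27.2 ff 8.5
cm tool [0.07 0.1  1.37] tilt z [ 1.e-03 -2.e-04 -1.e+00]
tool y at 100.47  turn about tool z -0.03 q6 -109.0
[[296.4, 354.1], [267.0, 354.1], [281.2, 355.2]]
374 [134, 137, 136, 137, 135, 137, 137, 136, 135, 132, 128, 127, 129, 128, 127, 121, 120, 127, 135, 139, 139, 137, 138, 140, 141, 142, 142, 141, 143, 141, 145, 143, 145, 144, 144, 143, 143, 142, 142, 141, 141, 142, 145, 145, 144, 143, 141, 142, 141, 142, 140, 134, 125, 127, 128, 129, 128, 127, 131, 139, 145, 146, 147, 149, 150, 152, 153, 155, 157, 158, 159, 158]
377 [129, 130, 132, 131, 135, 133, 135, 134, 132, 131, 129, 129, 128, 127, 125, 119, 120, 124, 132, 136, 136, 136, 135, 136, 135, 136, 135, 136
[... 3529 characters left out ...]
, 99, 97, 103, 108, 117, 123, 121, 116, 115, 118, 122, 125, 126, 129, 129, 130, 128, 130, 133, 133, 135, 135, 134, 135, 135, 134, 136, 136, 137, 138, 139, 138, 138, 140, 140, 139, 140, 140, 139, 139, 140, 140, 142, 141, 143, 142, 141, 142, 141, 142, 142, 141, 143, 144, 145, 146, 145, 145, 144, 146, 147, 150, 152, 152, 152, 150, 153, 152]
410 [101, 101, 101, 101, 103, 102, 102, 100, 101, 102, 103, 103, 99, 101, 104, 102, 100, 98, 98, 99, 106, 108, 111, 108, 106, 104, 108, 116, 119, 125, 124, 122, 120, 121, 121, 126, 126, 125, 125, 126, 126, 124, 127, 128, 129, 132, 134, 135, 133, 134, 133, 134, 133, 133, 133, 131, 134, 134, 137, 136, 138, 140, 140, 139, 142, 141, 142, 142, 139, 140, 141, 141]
```

```bash
cat > sc.py <<'E'
from h import *
def blob(g,x,y,r=8):
    w=g[y-r:y+r+1,x-r:x+r+1].astype(float);k=np.clip(np.median(w)-35-w,0,None);yy,xx=np.mgrid[-r:r+1,-r:r+1]
    return [x+(k*xx).sum()/k.sum(),y+(k*yy).sum()/k.sum()]
E
python3 - <<'E'
from sc import *
c=dict(np.load("w4.npz"));g=cv2.cvtColor(cv2.imread("pics/w4.png"),cv2.COLOR_BGR2GRAY)
s=[blob(g,*p) for p in((256,135),(305,135),(258,243),(302,243))];P=ray(c,s,.035)
L=ray(c,[[279.5,195.1],[279.5,215.0]],.085).mean(0)
print(np.round(s,1).tolist(),"base",P.mean(0).round(4),"card",L.round(4))
u=np.array([-np.sin(np.radians(10.5)),np.cos(np.radians(10.5)),0]);print("card-base along y mm",((L-P.mean(0))@u*1000).round(2))
c=dict(np.load("w8.npz"));g=cv2.cvtColor(cv2.imread("pics/w8.png"),cv2.COLOR_BGR2GRAY);o=get_obs();R=Rn.from_quat(o["tcp_rot"]).as_matrix()
# base corner screws expected here
a=np.radians(10.5);M=np.array([[np.cos(a),-np.sin(a)],[np.sin(a),np.cos(a)]])
X=np.array([[*(np.array([.6316,-.0212])+M@[sx*.0212,sy*.0503]),.035] for sx in(-1,1) for sy in(-1,1)]);e=proj(c,X).round().astype(int);print(e.tolist())
q=[blob(g,*e[i],10) for i in(0,1)];print(q);Q=(ray(c,q,.035)-o["ee_pos"])@R*1000;print(Q.round(1).tolist(),"mid",Q.mean(0).round(1))
for r in (380,390):
    print(((ray(c,[[264.5,r],[300,r]],.102)-o["ee_pos"])@R*1000).round(1).tolist())
E
```

```text
[[255.5, 135.3], [304.2, 135.5], [257.4, 243.2], [302.2, 243.1]] base [ 0.6314 -0.0227  0.035 ] card [ 0.6309 -0.021   0.085 ]
card-base along y mm 1.72
[[204, 277], [358, 277], [208, 333], [354, 333]]
[[np.float64(202.219520851819), np.float64(277.62484472049687)], [np.float64(356.7987288135593), np.float64(276.7551789077213)]]
[[-33.0, -50.8, 54.4], [-32.4, 50.5, 54.4]] mid [-32.7  -0.1  54.4]
[[-55.0, -7.3, -12.6], [-55.0, 10.4, -12.6]]
[[-61.1, -7.4, -12.6], [-61.1, 10.5, -12.6]]
```

```bash
python3 - <<'E'
from sc import *
g=cv2.cvtColor(cv2.imread("pics/w7.png"),cv2.COLOR_BGR2GRAY)
for r in range(284,312,3):
    o=[]
    for a,b in((262,274),(285,298)):
        w=g[r,a:b].astype(float);k=np.clip(w.max()-60-w,0,None);o.append(round(a+(k*np.arange(b-a)).sum()/max(k.sum(),1),2))
    print(r,o,round(np.mean(o),2),g[r,260:300].tolist() if r in(287,293) else "")
q=[blob(g,213,246),blob(g,342,246)];print(q)
E
```

```text
284 [np.float64(262.0), np.float64(285.0)] 273.5 
287 [np.float64(267.85), np.float64(290.9)] 279.38 [138, 140, 134, 130, 117, 104, 86, 59, 43, 67, 100, 118, 123, 124, 125, 123, 124, 126, 124, 125, 124, 125, 123, 125, 125, 125, 126, 123, 117, 93, 61, 42, 64, 93, 119, 125, 124, 123, 117, 113]
290 [np.float64(267.56), np.float64(291.21)] 279.38 
293 [np.float64(267.36), np.float64(291.34)] 279.35 [138, 138, 134, 129, 115, 100, 71, 43, 50, 86, 113, 124, 126, 126, 126, 126, 125, 126, 126, 126, 124, 126, 125, 126, 126, 126, 124, 126, 121, 103, 73, 45, 55, 90, 116, 124, 125, 122, 117, 111]
296 [np.float64(267.11), np.float64(291.44)] 279.27 
299 [np.float64(266.92), np.float64(291.48)] 279.2 
302 [np.float64(266.92), np.float64(291.5)] 279.21 
305 [np.float64(266.85), np.float64(291.5)] 279.18 
308 [np.float64(267.33), np.float64(291.43)] 279.38 
311 [np.float64(270.61), np.float64(285.0)] 277.8 
[[np.float64(212.66694861492917), np.float64(246.39987312328188)], [np.float64(342.1603509426918), np.float64(246.13589695725219)]]
```

```bash
python3 - <<'E'
from sc import *
c=dict(np.load("w7.npz"));g=cv2.cvtColor(cv2.imread("pics/w7.png"),cv2.COLOR_BGR2GRAY)
print(g[278:330,267].tolist());print(g[278:330,280].tolist())
C=-c["R"].T@c["t"];tz=np.array([0,0,-1]);a=np.radians(100.5);ty=np.array([np.cos(a),np.sin(a),0]);tx=np.cross(ty,tz);T=np.c_[tx,ty,tz]
tcp=np.array([.581,-.0301,.1364])
for r,z in((309.5,.085),(301,.085),(399.7,.1364+.0254),(246.3,.035)):print(r,((ray(c,[[282,r]],z)[0]-tcp)@T*1000).round(1))
for i in range(3): delta([.5780,-.0318,.0755],100.5);camera("wrist")
E
```

```text
[124, 125, 125, 126, 122, 118, 101, 79, 65, 59, 55, 51, 49, 49, 46, 43, 40, 38, 37, 41, 46, 50, 48, 49, 50, 48, 49, 49, 49, 48, 51, 58, 69, 73, 74, 74, 73, 71, 68, 69, 72, 70, 70, 73, 72, 71, 74, 74, 74, 80, 94, 99]
[126, 126, 130, 129, 129, 126, 124, 124, 124, 124, 128, 128, 128, 127, 127, 124, 125, 127, 130, 139, 156, 163, 162, 163, 161, 163, 167, 166, 164, 146, 117, 85, 70, 70, 68, 69, 67, 68, 67, 67, 65, 65, 70, 73, 74, 75, 77, 75, 76, 81, 85, 84]
309.5 [-55.    1.5  51.4]
301 [-48.6   1.5  51.4]
399.7 [-55.    1.4 -25.4]
246.3 [-30.4   1.6 101.4]
t 15.98 tcp [ 0.5789 -0.0319  0.0894] f [-0.5 -0.7 -0.5] w 27.0 ff 8.5
cm tool [0.09 0.03 1.38] tilt z [ 1.2e-03 -2.0e-04 -1.0e+00]
tool y at 100.47  turn about tool z -0.03 q6 -109.0
t 16.03 tcp [ 0.5789 -0.0319  0.0893] f [-0.9 -0.2 -0.7] w 27.0 ff 8.5
cm tool [0.09 0.03 1.38] tilt z [ 1.1e-03 -1.0e-04 -1.0e+00]
tool y at 100.48  turn about tool z -0.02 q6 -109.0
t 16.08 tcp [ 0.5788 -0.0319  0.0892] f [-0.7  0.4 -0.5] w 26.8 ff 8.5
cm tool [0.08 0.02 1.37] tilt z [ 1.e-03 -2.e-04 -1.e+00]
tool y at 100.48  turn about tool z -0.02 q6 -109.0
```

>>> {"api": "apply_moves", "payload": {
  "steps": "0 0 0 0.1 0 0.4 28.2;0 0 0 0.05 0 0.4 28.2;0 0 0 0 0 0.3 28.2;0 0 0 0 0 0.2 28.2;0 0 0 0 0 0.1 28.2;0 0 0 0 0 0 28.2;0 0 0 0 0 0 28.2;0 0 0 0 0 0 28.2;0 0 0 0 0 0 28.2"
}}

```text
time: 16.88
ee_pos: [0.5771, -0.0321, 0.0749]
tcp_rot: [-0.091, 0.996, -0.0, 0.0]
force: [0.8, 0.5, -0.5]
grip_width: 0.0262
finger_force: 8.6
```

```bash
python3 - <<'E'
from sc import *
W=[];F=[];Z=[]
for i in range(12):
    im=camera("wrist");o=get_obs();W.append(o["grip_width"]);F.append(o["finger_force"]);Z.append(o["ee_pos"])
print(np.mean(W)*1000,np.std(W)*1000,np.mean(F),np.mean(Z,0).round(4))
delta([.578,-.0318,.0755],100.5)
c=calibration("wrist");cv2.imwrite("pics/w9.png",im[:,:,::-1]);np.savez("w9.npz",**c);g=cv2.cvtColor(im,cv2.COLOR_RGB2GRAY)
q=[blob(g,202,282,12),blob(g,360,282,12)];print(np.round(q,1).tolist())
for r in(270,276,282,288,294,300):print(r,g[r,195:212].tolist(),g[r,350:368].tolist())
for x in(260,262,303,305):print(x,g[372:412,x].tolist())
s=camera("scene");cv2.imwrite("pics/s9.png",s[:,:,::-1])
g6=cv2.cvtColor(cv2.imread("pics/w6.png"),cv2.COLOR_BGR2GRAY);print("w6 r378",g6[378,222:240].tolist(),g6[378,312:332].tolist())
E
```

```text
26.632654651807297 0.1881013483831477 8.580033108592033 [ 0.577  -0.0321  0.0747]
t 17.48 tcp [ 0.5769 -0.0321  0.0746] f [-0.5  0.6 -0.9] w 26.4 ff 8.6
cm tool [-0.11  0.01 -0.09] tilt z [-0.  0. -1.]
tool y at 100.48  turn about tool z -0.02 q6 -109.0
[[199.0, 291.1], [360.8, 291.3]]
270 [124, 124, 125, 125, 125, 124, 124, 125, 125, 125, 124, 127, 126, 127, 133, 140, 148] [130, 129, 132, 130, 131, 130, 129, 131, 129, 130, 131, 131, 131, 130, 132, 132, 131, 130]
276 [136, 138, 138, 140, 137, 137, 138, 139, 138, 139, 139, 140, 143, 159, 168, 171, 170] [125, 129, 134, 140, 143, 142, 143, 145, 146, 144, 145, 146, 146, 147, 146, 146, 145, 146]
282 [161, 160, 159, 158, 161, 162, 162, 164, 164, 166, 168, 188, 225, 239, 233, 195, 148] [124, 125, 123, 127, 138, 153, 161, 164, 162, 161, 161, 162, 163, 165, 168, 166, 168, 167]
288 [49, 51, 49, 50, 50, 49, 49, 50, 66, 94, 124, 137, 131, 126, 125, 125, 124] [124, 125, 123, 124, 124, 123, 119, 104, 78, 59, 48, 50, 50, 49, 51, 59, 85, 124]
294 [25, 26, 25, 26, 27, 28, 28, 29, 27, 30, 32, 30, 32, 31, 32, 30, 32] [26, 29, 28, 30, 30, 30, 28, 28, 27
[... 496 characters left out ...]
8, 126, 127, 129, 127, 128, 129, 134, 140, 146, 149, 147, 146, 144, 143, 145, 141, 139, 141, 138]
303 [129, 129, 130, 130, 128, 129, 130, 129, 128, 130, 130, 130, 130, 129, 128, 129, 130, 129, 130, 130, 130, 130, 130, 129, 131, 130, 131, 133, 138, 147, 150, 154, 154, 156, 157, 156, 157, 154, 152, 146]
305 [133, 132, 133, 133, 133, 135, 135, 131, 133, 133, 131, 127, 129, 131, 130, 131, 131, 130, 129, 129, 131, 127, 131, 129, 129, 130, 129, 135, 143, 148, 150, 152, 154, 155, 154, 158, 156, 155, 152, 145]
w6 r378 [180, 182, 184, 183, 180, 179, 179, 175, 171, 174, 184, 189, 192, 195, 198, 200, 202, 202] [97, 96, 95, 95, 96, 95, 95, 101, 119, 151, 170, 178, 179, 169, 152, 127, 108, 102, 102, 103]
```

```bash
python3 -c "
from rig import *
print(job_done())"
```

```text
the job is handed in; nothing more can be done
None
```

The job is handed in at about 17.5 s. The card is fully home in the gauge base and released. The tweezers are held level about 3 mm above its top edge, one tip over each engraved line, at a tip gap of about 16 mm. The gap comes from the measured 26.6 mm finger opening. The last tip-over-line alignment came from measurements, because I had used all ten picture views. The arm touched none of the three bystanders.

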